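# Draw out a bead dish and present it over a beaker

## Task

A shallow steel bead dish with a loose grinding ball in it is parked under the bridge of a low metal bay. Take the dish by the upright grip on its handle, draw it level straight out of the open front of the bay from under the bridge, lift it, turn it a quarter turn so that its handle runs parallel to the bridge, and hold it level with its pouring lip close over the mouth of the beaker, ready to pour, the ball still resting in the middle of the dish all along. Finish while holding it there: do not tip it out, put it down or let go, and do not shift the beaker or knock the brown bottle.

Things in the scene. Friction and masses are not known exactly. Their poses are not given: they have to be found in the camera images.
- dish: round shallow steel dish, 100 mm across, 21 mm high at the rim, 0.16 kg, dished inside (sides slope down to the middle). Origin: centre of its underside. +x points to the pouring lip, -x along the straight handle, z up. A flat foot of 68 mm diameter stands on the slab of the bay.
- dish_grip (a point): the grip: an upright black plastic plate at the end of the dish's handle, 12 mm thick (across, along dish y), 28 mm long (dish x), 45 mm tall (from 11.5 to 56.5 mm above the dish's underside). The point is on its middle plane, 98 mm from the dish centre along -x and 40 mm above the underside. Axes as the dish's. Pinch it from above across its thickness.
- dish_lip (a point): tip of the dish's pouring lip, 60 mm from the dish centre along +x, on the far side from the handle, 22 mm above the underside. Axes as the dish's.
- dish_mid (a point): point on the dish's axis, 19 mm above its underside, where the ball's centre lies when it rests in the middle.
- ball_center (a point): centre of the loose white ceramic ball, 24 mm in diameter, 30 g, that lies in the middle of the dish and rolls if the dish tilts or is jerked.
- bay: fixed metal bay; slab 130 (x) x 168 (y) x 8 mm carries the dish. Origin: centre of underside; -x: open front, to the robot; y: along the bridge. Bridge: 12 mm round bar straight above the origin, underside 56, top 68 mm above the bench, posts at y = +-68 mm (20 mm feet, 116 mm free between). Rear stop 22 mm high at x = +60 mm. Dish starts about centred under the bridge, handle out of the front.
- beaker: open frosted plastic beaker, 67 mm across, 81 mm high, empty, light (about 90 g), loose on the bench to the left or right of the way out of the bay. Origin: centre of its underside.
- bottle_amber: brown reagent bottle with a black cap, 58 mm across, 118 mm high, loose, standing on the other side. A bystander. Origin: centre of its underside.
Not all that is in view belongs to the job. What is shaped like the beaker but green is not meant.

How it is judged:
On the way:
1. the dish is drawn out of the front of the bay, clear of the bridge (its centre 75 mm or more in front of it), the ball in it (x of dish in the frame of bay below -0.075 m and distance between ball_center and dish_mid below 0.025 m), for 0.1 s.
At the end, for the whole second after the job is handed in: Held by the fingers alone, still, level (0.1 rad), handle parallel to the bridge (0.2 rad), underside 83 to 200 mm above the bench, lip tip within 30 mm of the beaker's axis from above, ball within 14 mm of the middle; beaker upright on the bench (angle between the x axis of dish and the y axis of bay, either way round below 0.2 rad and angle between dish's own z axis and vertical below 0.1 rad and horizontal distance between dish_lip and beaker below 0.03 m and height (world z) of dish between 0.083 and 0.2 m and distance between ball_center and dish_mid below 0.014 m and linear speed of dish below 0.02 m/s and contact force between the fingers and dish above 2 N and contact force between dish and beaker below 0.1 N and contact force between dish and bottle_amber below 0.1 N and contact force between dish and bay below 0.1 N and angle between beaker's own z axis and vertical below 0.05 rad and height (world z) of beaker below 0.01 m); the arm keeps its last pose, push and grip.
It fails at once if the ball rolls more than 25 mm from the middle of the dish (distance between ball_center and dish_mid above 0.025 m).
It fails at once if the dish is tilted more than 0.2 rad (angle between dish's own z axis and vertical above 0.2 rad).
It fails at once if the dish is forced against the bay (over 15 N) (contact force between dish and bay above 15 N).
It fails at once if the beaker is shifted by more than 20 mm (distance of beaker from where it was at the start of the episode above 0.02 m).
It fails at once if the brown bottle is shifted by more than 30 mm or knocked over (distance of bottle_amber from where it was at the start of the episode above 0.03 m or angle between bottle_amber's own z axis and vertical above 0.3 rad).
It also fails if it takes over 54 s, if anything falls off the work surface, if the arm or the gripper's body presses on something with over 40 N, if the wrist force passes 120 N, or if a joint passes its speed limit or range.

## Robot

A 6-joint arm with a two-finger parallel gripper is mounted at the origin on a cart in front of the work surface, level with it; the furniture and walls round the work are solid. World frame = base frame: x ahead of the robot, y to its left, z up, the work surface at z = 0. Lengths are in m, angles in rad, forces in N, time in s.
With the tool pointing down it reaches from about 0.25 to 0.725 m from the base axis. Payload 4 kg.
Tool frame: the origin (TCP) lies between the finger pads; the fingertips stand 11 mm ahead of it and the grasp point (between the pads) lies 8 mm behind it (bot.tip_extent is the distance from the TCP to the fingertips, in m); z points along the fingers, y is the line along which they close (so a half turn about z gives the same grasp; the last joint's range is limited). The gripper opens to 85 mm and grips with 20 to 120 N. Pads are 22 mm wide; open, the fingers measure 114 mm over their backs; the gripper's body (76 mm by 85 mm) begins 54 mm behind the grasp point. The pads swing forward as they close: fully open they stand 13 mm farther back than shut.
Start: joints at [1.157, 0.241, 0.005, 1.335, 0, 1.571], TCP at [0.201, 0.458, 0.242] pointing down, gripper open.
Joint ranges: [-2.72, 2.72], [-1.05, 1.87], [-1.09, 1.28], [-1.99, 2.15], [-1.42, 1.44], [-3.14, 3.14]. Speed limits (rad/s): [2.79, 2.79, 3.14, 3.14, 3.14, 3.14].

## Interface

Orientations are given as a unit quaternion [x, y, z, w].
In Python, from workcell import bot gives the robot as it stands. The module is installed in compiled form; this text tells all that it offers.
- The arm moves only by the tool drive_tool, never from a script. Its argument "rows" is a list of rows, each an object of numbers: "dx", "dy", "dz": the shift along the tool's x, y, z in units of 50 mm (1.0 is 50 mm); "wx", "wy", "wz": the turn, a rotation vector about the tool's x, y, z in units of 5 degrees (1.0 is 5 degrees); "hand": the finger opening in mm, from 0 to 85.4. A call has 1 to 20 rows; each row is the pose to reach, as a shift and turn from the pose commanded when the call began, along the tool's axes at that moment; what a row does not reach only later rows make up. A row lasts 1/10 s, in which the tool goes at most 50 mm and 8.59 degrees, less where a joint would pass 70% of its speed; a pose out of reach is approached as far as the arm can. A call with a gripper value outside its range is refused whole. The fingers move at their own pace and stop on an object; the grip force is fixed at half the most. Time passes only in rows, so rows that repeat a pose let the fingers close. It gives the time, the measured TCP pose, the force, the opening and the grip force at its end, in the units of the state.
- bot.get_obs(): the state, without advancing time (a new reading comes with each control period).
- bot.camera(name): name is "scene" or "top"; returns the picture (420x560x3 uint8, red, green, blue); there is no depth.
- bot.get_calibration(name): a dict with "vfov" (degrees; the focal length in pixels is half the picture's height over the tangent of half this angle, whatever the lens; pixels are square), "cx", "cy" (the principal point, pixels), "k1" (the pictures are not rectified: a ray, as slopes to the right and down, at radius r is drawn at 1 + k1 r^2 times it, then the intrinsics apply), "origin" and "rotation" of the camera in the world. Camera axes: x right, y up, looking along -z (the intrinsics and any distortion apply to the point x, -y, -z); pixel columns grow to the right and rows downward; lengths in m; the calibration is good to about 2 mm. A picture is of the moment at which its call begins. get_calibration takes no time and is no camera call.
- bot.job_done(): hands the job in; it is judged then, once.
Trained networks look in the newest picture that a camera, given by its name, has taken for a name from the list of things; names that differ only in an ending like _2 or _b are one class to them, and where a whole thing is asked for, a point or a joint stands for the part that bears it (a point fixed in the world has none). Each returns a list of dicts, best first, with "score" (0 to 1); they miss things now and then, are a little off and sometimes report something else, mostly with a low value. They report only what shows in the picture. A call takes as long as a camera call. They do not tell look-alikes from the thing itself.
- bot.look_for(camera, thing): "extent" ([centre column, centre row, width, height] in pixels, round what is visible of it).
- bot.outline_of(camera, thing): "region" (420x560 bool, what is visible of it) and "extent" ([centre column, centre row, width, height] in pixels, round what is visible of it).
The state is a dict: "clock": time; "joint_pos": joint angles; "joint_vel": joint speeds; "tau": joint torques, N m; "eef_pos": TCP position; "tool_rot": TCP orientation; "ft_force": force on the tool from outside, world axes, zero at the start; "ft_torque": the same for the moment, N m; "grip_width": finger opening in m; "grasp_force": force on a finger pad.
Only numpy, scipy, OpenCV 4.12 (cv2) and the standard library are available. Lean on these libraries where they do the work, as an engineer would, in place of code of your own. Each camera call takes 0.05 s, during which the arm holds its last target. There are 200 camera calls.

## Working session

There is one attempt and no reset: what is moved stays moved. The work goes in short steps, Python scripts to look and compute and a tool call to move; the robot and the scene stay as the last step left them, time stands still between calls to the robot, and variables do not carry over. Pictures are saved under pics/ and viewed, at most 10 in all, crops included, and the job is handed in when it is done.

Besides the shell and the picture viewer there is one more tool, called in YAML: its name, and indented under it one key for each argument. drive_tool: Moves the arm, as the interface text tells. Its arguments: {"type":"object","properties":{"rows":{"type":"array","items":{"type":"object","properties":{"dx":{"type":"number"},"dy":{"type":"number"},"dz":{"type":"number"},"wx":{"type":"number"},"wy":{"type":"number"},"wz":{"type":"number"},"hand":{"type":"number"}}}}},"required":["rows"]}

```bash
mkdir -p pics
cat > h.py <<'E'
import numpy as np, cv2
from workcell import bot
from scipy.spatial.transform import Rotation as R
def cal(n):
    c=bot.get_calibration(n); f=210/np.tan(np.radians(c['vfov'])/2)
    return c,f,np.array(c['origin']),np.array(c['rotation'])
def rotm(r):
    r=np.array(r); return r if r.shape==(3,3) else R.from_quat(r).as_matrix()
def ray(n,u,v):
    c,f,o,r=cal(n); d=np.array([(u-c['cx'])/f,(v-c['cy'])/f]); s=d.copy()
    for _ in range(20): s=d/(1+c['k1']*(s@s))
    w=rotm(r)@np.array([s[0],-s[1],-1]); return o,w
def atz(n,u,v,z):
    o,w=ray(n,u,v); return o+w*(z-o[2])/w[2]
def proj(n,p):
    c,f,o,r=cal(n); q=rotm(r).T@(np.array(p)-o); s=np.array([q[0],-q[1]])/-q[2]
    s=s*(1+c['k1']*(s@s)); return c['cx']+f*s[0],c['cy']+f*s[1]
def tri(a,b):
    (o1,d1),(o2,d2)=a,b; A=np.c_[d1,-d2]; t=np.linalg.lstsq(A,o2-o1,rcond=None)[0]
    p,q=o1+d1*t[0],o2+d2*t[1]; return (p+q)/2,np.linalg.norm(p-q)
def save(n,fn):
    im=bot.camera(n); cv2.imwrite('pics/'+fn,im[:,:,::-1]); return im
E
python3 - <<'E'
from h import *
np.set_printoptions(precision=4,suppress=True)
for n in('top','scene'):
    c=cal(n); print(n,c[0]); save(n,n+'0.png')
    for t in('dish','dish_grip','bay','beaker','bottle_amber','ball_center'):
        for d in bot.look_for(n,t)[:3]: print(t,round(d['score'],2),np.array(d['extent']))
print(bot.get_obs()['eef_pos'],bot.get_obs()['tool_rot'],bot.tip_extent)
E
```

```text
top {'vfov': 43.99124162209792, 'cx': 282.1593718856097, 'cy': 204.60766368354146, 'k1': -0.1292585154534145, 'origin': array([ 0.4844, -0.0116,  1.1564]), 'rotation': array([ 0.0352, -0.023 , -0.7003,  0.7126])}
dish 0.65 [293.4 187.2  45.2  82.6]
dish_grip 0.57 [294.2 187.8  38.5  77.4]
dish_grip 0.47 [380.4 245.2  32.7  29.2]
bay 0.94 [294.2 176.5  92.   79. ]
beaker 0.91 [218.8 155.7  33.9  35.7]
beaker 0.86 [170.  250.6  35.6  33.3]
bottle_amber 0.74 [380.7 244.4  33.8  26.7]
ball_center 0.49 [297.4 178.5   7.1   5. ]
scene {'vfov': 44.21029368061769, 'cx': 285.4930658381794, 'cy': 205.3864505084493, 'k1': -0.04784467058366604, 'origin': array([-0.0252, -0.7647,  0.8722]), 'rotation': array([ 0.3972, -0.1395, -0.2983,  0.8566])}
dish 0.98 [294.9 207.8  65.7  25. ]
dish_grip 0.98 [296.1 206.9  59.9  23.7]
bay 0.67 [305.5 208.9  75.3  63.1]
beaker 0.65 [279.4 165.8  28.9  35.9]
beaker 0.64 [294.2 206.1  63.5  26.2]
beaker 0.58 [195.3 174.9  26.   41.2]
bottle_amber 0.92 [311.8 265.8  25.5  52.3]
ball_center 0.61 [307.2 205.6   8.   12.1]
[0.201  0.4578 0.2423] [0.2054 0.9787 0.0001 0.    ] 0.011
```

View pics/top0.png

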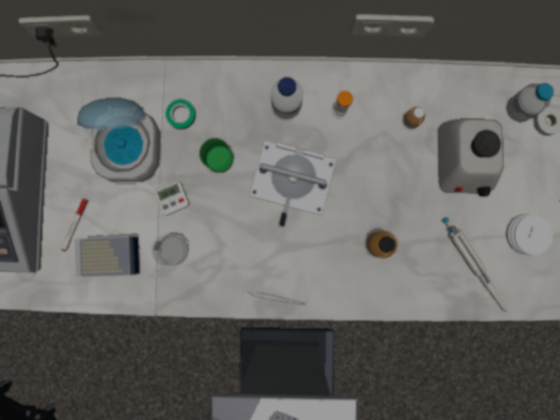

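View pics/scene0.png

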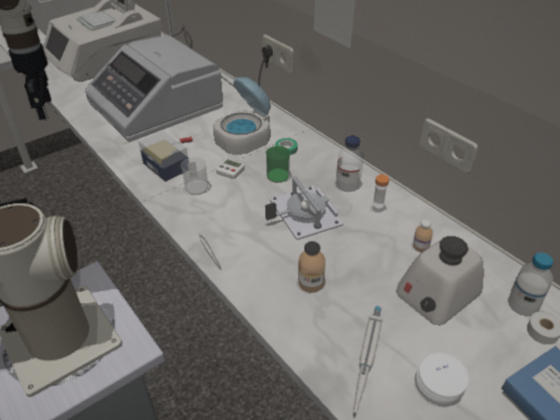

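The top view shows the bay at (294,178) with the handle running down to the black grip at (283,219). The clear beaker is at (172,249), the bottle at (382,244), and the green decoy at (217,155). The scene view shows the grip at (270,211), the beaker at (196,176) and the bottle at (312,267). Next I'll measure.

Run:
```python
from h import *
np.set_printoptions(precision=4,suppress=True)
A=cv2.imread('pics/top0.png');B=cv2.imread('pics/scene0.png')
a=cv2.resize(A[130:235,240:345],None,fx=5,fy=5,interpolation=cv2.INTER_CUBIC)[:, :400]
a=cv2.resize(A[135:231,246:344],None,fx=4,fy=4,interpolation=cv2.INTER_CUBIC)
b=cv2.resize(B[165:261,250:348],None,fx=4,fy=4,interpolation=cv2.INTER_CUBIC)
cv2.imwrite('pics/zoom.png',np.hstack([a,b]))
def dark(im,x0,y0,x1,y1,th=60):
    m=(im[y0:y1,x0:x1].max(2)<th); n,l,s,c=cv2.connectedComponentsWithStats(m.astype('u1'))
    return [(s[i][:5]+[x0,y0,0,0,0],c[i]+[x0,y0]) for i in range(1,n) if s[i][4]>8]
t=dark(A,270,205,296,232);s=dark(B,258,198,284,226);print(t);print(s)
g,e=tri(ray('top',*t[0][1]),ray('scene',*s[0][1]));print('grip',g,e)
bk,e=tri(ray('top',172,249.5),ray('scene',195.8,175.5));print('beaker',bk,e)
bt,e=tri(ray('top',381,244.4),ray('scene',311.8,266));print('bottle',bt,e)
```

```text
[(array([280, 213,   6,  13,  51]), array([282.6078, 218.9216]))]
[(array([266, 204,  10,  15, 118]), array([270.1525, 210.822 ]))]
grip [0.5441 0.0077 0.0443] 0.0025771937129566453
beaker [0.4743 0.2441 0.0455] 0.0015042409141391001
bottle [ 0.4945 -0.2027  0.0566] 0.0014611642902511415
```

View pics/zoom.png

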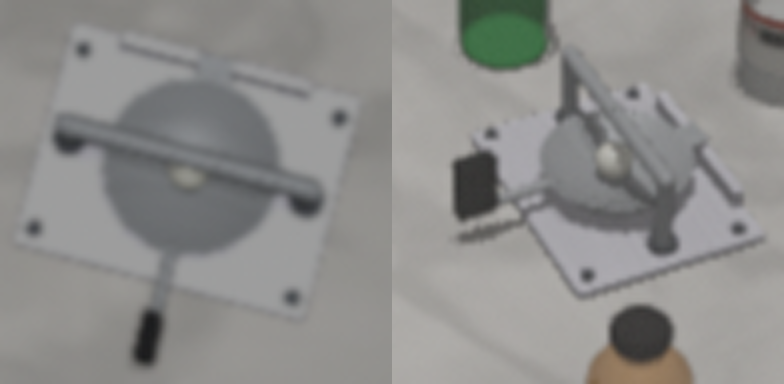

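Run:
```python
from h import *
np.set_printoptions(precision=4,suppress=True)
z=lambda x,y,h: atz('top',x/4+246-.375,y/4+135-.375,h)
TL,TR,BR,BL=[z(*c,.008) for c in((75,25),(358,97),(303,320),(15,242))]
print(TL,TR,BR,BL,(TL+TR+BR+BL)/4)
y=(TL+BL-TR-BR); x=(TL+TR-BL-BR)
print('bay yaw',np.degrees(np.arctan2(-y[0],y[1])),np.degrees(np.arctan2(x[1],x[0])),np.linalg.norm(x)/2,np.linalg.norm(y)/2)
p,q=z(65,122,.062),z(312,188,.062);print('bridge',p,q,np.degrees(np.arctan2(-(p-q)[0],(p-q)[1])))
d=z(190,167,.029);print('dish',d)
for h in(.04,.05,.06):
  g=atz('top',282.6,218.9,h);v=d-g;print('grip',h,g,np.hypot(*v[:2]),np.degrees(np.arctan2(v[1],v[0])))
# top end of grip's top face: edges
print('handle', z(165,257,.03), z(155,305,.03))
b=atz('top',172,249.5,.0);
for n,u in(('top',None),('scene',None)):
  for t in('beaker','bottle_amber','dish','ball_center'):
    save(n,'x.png'); r=bot.outline_of(n,t)
    for k in r[:3]: print(n,t,round(k['score'],2),np.array(k['extent']),np.argwhere(k['region']).mean(0)[::-1])
```

```text
[0.7218 0.0517 0.008 ] [ 0.6834 -0.1074  0.008 ] [ 0.5581 -0.078   0.008 ] [0.5988 0.0824 0.008 ] [ 0.6405 -0.0128  0.008 ]
bay yaw -13.914030009963662 -13.610585665871021 0.12771255543053273 0.16456208197061795
bridge [0.6581 0.0529 0.062 ] [ 0.6248 -0.0789  0.062 ] -14.179206465929418
dish [ 0.6395 -0.0141  0.029 ]
grip 0.04 [0.5454 0.0071 0.04  ] 0.0963956166238722 -12.677262779267823
grip 0.05 [0.5449 0.0069 0.05  ] 0.09689300785660371 -12.510097188597342
grip 0.06 [0.5443 0.0067 0.06  ] 0.09739121544603173 -12.344640482341488
handle [ 0.5898 -0.0013  0.03  ] [0.5635 0.0037 0.03  ]
top beaker 0.82 [220.2 155.4  32.2  37.2] [216.0862 154.7097]
top beaker 0.7 [169.2 251.4  34.5  30.7] [169.1512 250.518 ]
top bottle_amber 0.68 [293.9 179.8   4.1   4.7] [292.6765 178.8529]
top bottle_amber 0.6 [381.5 244.5  33.6  27.8] [381.4567 244.2   ]
top dish 0.73 [293.4 188.7  45.4  79.7] [293.1243 178.7996]
scene beaker 0.82 [278.5 165.9  27.7  36.1] [277.7898 163.5288]
scene beaker 0.59 [192.6 177.3  24.4  41.7] [194.3491 175.2642]
scene bottle_amber 0.8 [310.2 266.1  27.7  52.9] [311.2788 268.3795]
scene dish 0.7 [294.4 208.2  64.7  22.8] [295.0961 206.9792]
```

drive_tool:
  rows:
    - {"dx":-0.5,"dy":-0.27,"wz":-0.2,"hand":85}
    - {"dx":-1.2,"dy":-0.66,"wz":-0.4,"hand":85}
    - {"dx":-2,"dy":-1.1,"wz":-0.6,"hand":85}
    - {"dx":-2.8,"dy":-1.55,"wz":-0.8,"hand":85}
    - {"dx":-3.6,"dy":-2,"wz":-1,"hand":85}
    - {"dx":-4.4,"dy":-2.43,"wz":-1.2,"hand":85}
    - {"dx":-5.2,"dy":-2.87,"dz":0.3,"wz":-1.4,"hand":85}
    - {"dx":-6,"dy":-3.32,"dz":0.6,"wz":-1.6,"hand":85}
    - {"dx":-6.8,"dy":-3.76,"dz":0.9,"wz":-1.8,"hand":85}
    - {"dx":-7.6,"dy":-4.2,"dz":1.2,"wz":-2,"hand":85}
    - {"dx":-8.4,"dy":-4.64,"dz":1.5,"wz":-2.24,"hand":85}
    - {"dx":-9,"dy":-4.98,"dz":1.8,"wz":-2.24,"hand":85}
    - {"dx":-9.5,"dy":-5.25,"dz":2.1,"wz":-2.24,"hand":85}
    - {"dx":-9.8,"dy":-5.42,"dz":2.3,"wz":-2.24,"hand":85}
    - {"dx":-9.93,"dy":-5.49,"dz":2.4,"wz":-2.24,"hand":85}
    - {"dx":-9.93,"dy":-5.49,"dz":2.4,"wz":-2.24,"hand":85}

```text
invalid input at $.rows[0]: expected keys dx, dy, dz, wx, wy, wz, hand
```

Run:
```python
from h import *
np.set_printoptions(precision=4,suppress=True)
o=bot.get_obs();print(o['clock'],o['joint_pos'],o['eef_pos'],o['tool_rot'],R.from_quat(o['tool_rot']).as_matrix())
A=save('scene','s1.png');T=save('top','t1.png')
a=cv2.resize(T[135:235,240:340],None,fx=4,fy=4,interpolation=cv2.INTER_CUBIC)
b=cv2.resize(A[145:245,230:330],None,fx=4,fy=4,interpolation=cv2.INTER_CUBIC)
cv2.imwrite('pics/z1.png',np.hstack([a,b])[:,:,::-1])
print(proj('scene',(.544,.0073,.0645)), proj('scene',o['eef_pos']))
```

```text
1.5 [1.157  0.2406 0.005  1.3352 0.     1.5708] [0.201  0.4578 0.2423] [ 0.2054  0.9787 -0.0001 -0.    ] [[-0.9156  0.4021 -0.0001]
 [ 0.4021  0.9156 -0.0001]
 [ 0.     -0.0001 -1.    ]]
(np.float64(270.608810291782), np.float64(204.5691022483436)) (np.float64(45.62376004762638), np.float64(111.53236336342802))
```

View pics/z1.png

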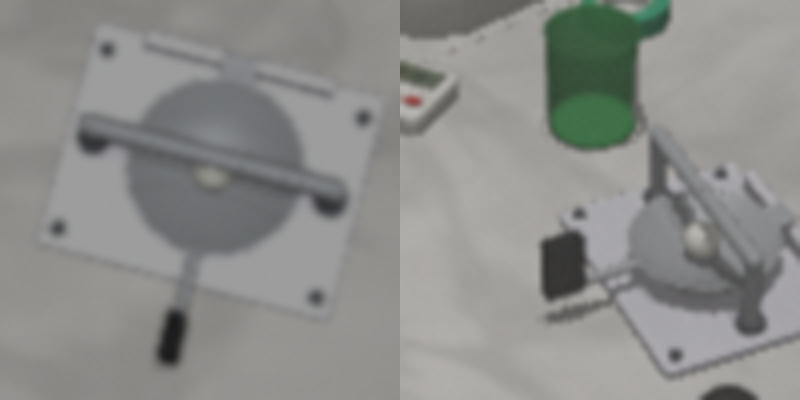

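The call was refused because each row needs all seven keys. The scene is unchanged, with the grip at top px (283,219) and scene px (270,211). I'll send it again.

drive_tool:
  rows:
    - {"dx":-0.5,"dy":-0.27,"dz":0,"wx":0,"wy":0,"wz":-0.2,"hand":85}
    - {"dx":-1.2,"dy":-0.66,"dz":0,"wx":0,"wy":0,"wz":-0.4,"hand":85}
    - {"dx":-2,"dy":-1.1,"dz":0,"wx":0,"wy":0,"wz":-0.6,"hand":85}
    - {"dx":-2.8,"dy":-1.55,"dz":0,"wx":0,"wy":0,"wz":-0.8,"hand":85}
    - {"dx":-3.6,"dy":-2,"dz":0,"wx":0,"wy":0,"wz":-1,"hand":85}
    - {"dx":-4.4,"dy":-2.43,"dz":0,"wx":0,"wy":0,"wz":-1.2,"hand":85}
    - {"dx":-5.2,"dy":-2.87,"dz":0.3,"wx":0,"wy":0,"wz":-1.4,"hand":85}
    - {"dx":-6,"dy":-3.32,"dz":0.6,"wx":0,"wy":0,"wz":-1.6,"hand":85}
    - {"dx":-6.8,"dy":-3.76,"dz":0.9,"wx":0,"wy":0,"wz":-1.8,"hand":85}
    - {"dx":-7.6,"dy":-4.2,"dz":1.2,"wx":0,"wy":0,"wz":-2,"hand":85}
    - {"dx":-8.4,"dy":-4.64,"dz":1.5,"wx":0,"wy":0,"wz":-2.24,"hand":85}
    - {"dx":-9,"dy":-4.98,"dz":1.8,"wx":0,"wy":0,"wz":-2.24,"hand":85}
    - {"dx":-9.5,"dy":-5.25,"dz":2.1,"wx":0,"wy":0,"wz":-2.24,"hand":85}
    - {"dx":-9.8,"dy":-5.42,"dz":2.3,"wx":0,"wy":0,"wz":-2.24,"hand":85}
    - {"dx":-9.93,"dy":-5.49,"dz":2.4,"wx":0,"wy":0,"wz":-2.24,"hand":85}
    - {"dx":-9.93,"dy":-5.49,"dz":2.4,"wx":0,"wy":0,"wz":-2.24,"hand":85}

```text
clock: 3.2
eef_pos: [0.5449, 0.0067, 0.1216]
tool_rot: [0.109, 0.994, 0.0, -0.001]
ft_force: [-0.6, 0.2, 0.1]
grip_width: 0.0851
grasp_force: 0.0
```

Run:
```python
from h import *
np.set_printoptions(precision=4,suppress=True)
o=bot.get_obs();print(o['clock'],o['joint_pos'],o['eef_pos'],R.from_quat(o['tool_rot']).as_matrix())
A=save('scene','s2.png');T=save('top','t2.png')
a=cv2.resize(T[135:235,240:340],None,fx=4,fy=4,interpolation=cv2.INTER_CUBIC)
b=cv2.resize(A[145:245,230:330],None,fx=4,fy=4,interpolation=cv2.INTER_CUBIC)
cv2.imwrite('pics/z2.png',np.hstack([a,b])[:,:,::-1])
print(proj('scene',(.544,.0073,.0645)), proj('scene',o['eef_pos']))
```

```text
3.2 [ 0.0122  0.4102 -0.0811  1.0812  0.0003  0.2311] [0.5449 0.0067 0.1216] [[-0.9761  0.2172 -0.0017]
 [ 0.2172  0.9761  0.0003]
 [ 0.0017 -0.0001 -1.    ]]
(np.float64(270.608810291782), np.float64(204.5691022483436)) (np.float64(270.66831004214265), np.float64(185.9948415920762))
```

View pics/z2.png

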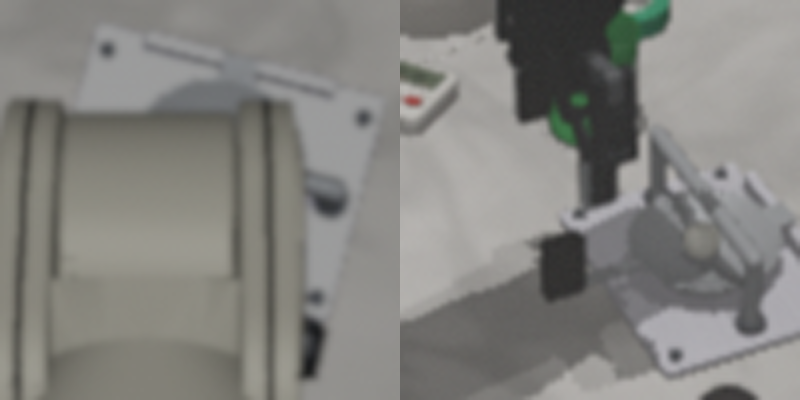

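The fingers straddle the grip: tips at about px (264,175) and (280,196), grip between them at (271,211). I'll descend and close gently.

drive_tool:
  rows:
    - {"dx":0,"dy":0,"dz":0.3,"wx":0,"wy":0,"wz":0,"hand":85}
    - {"dx":0,"dy":0,"dz":0.6,"wx":0,"wy":0,"wz":0,"hand":85}
    - {"dx":0,"dy":0,"dz":0.9,"wx":0,"wy":0,"wz":0,"hand":80}
    - {"dx":0,"dy":0,"dz":1.2,"wx":0,"wy":0,"wz":0,"hand":70}
    - {"dx":0,"dy":0,"dz":1.45,"wx":0,"wy":0,"wz":0,"hand":60}
    - {"dx":0,"dy":0,"dz":1.6,"wx":0,"wy":0,"wz":0,"hand":50}
    - {"dx":0,"dy":0,"dz":1.64,"wx":0,"wy":0,"wz":0,"hand":42}
    - {"dx":0,"dy":0,"dz":1.64,"wx":0,"wy":0,"wz":0,"hand":35}
    - {"dx":0,"dy":0,"dz":1.64,"wx":0,"wy":0,"wz":0,"hand":30}
    - {"dx":0,"dy":0,"dz":1.64,"wx":0,"wy":0,"wz":0,"hand":26}
    - {"dx":0,"dy":0,"dz":1.64,"wx":0,"wy":0,"wz":0,"hand":23}
    - {"dx":0,"dy":0,"dz":1.64,"wx":0,"wy":0,"wz":0,"hand":20}
    - {"dx":0,"dy":0,"dz":1.64,"wx":0,"wy":0,"wz":0,"hand":20}

```text
clock: 4.6
eef_pos: [0.5453, 0.0068, 0.0404]
tool_rot: [0.109, 0.994, 0.0, 0.0]
ft_force: [0.1, 0.3, -0.4]
grip_width: 0.0204
grasp_force: 0.0
```

Run:
```python
from h import *
np.set_printoptions(precision=4,suppress=True)
o=bot.get_obs();print(o['clock'],o['eef_pos'],o['grip_width'],o['ft_force'],R.from_quat(o['tool_rot']).as_matrix())
A=save('scene','s3.png')
cv2.imwrite('pics/z3.png',cv2.resize(A[165:245,245:325],None,fx=6,fy=6,interpolation=cv2.INTER_CUBIC)[:,:,::-1])
```

```text
4.6 [0.5453 0.0068 0.0404] 0.02039063179858871 [ 0.0919  0.2888 -0.3594] [[-0.9762  0.2167  0.0002]
 [ 0.2167  0.9762  0.    ]
 [-0.0002  0.0001 -1.    ]]
```

View pics/z3.png

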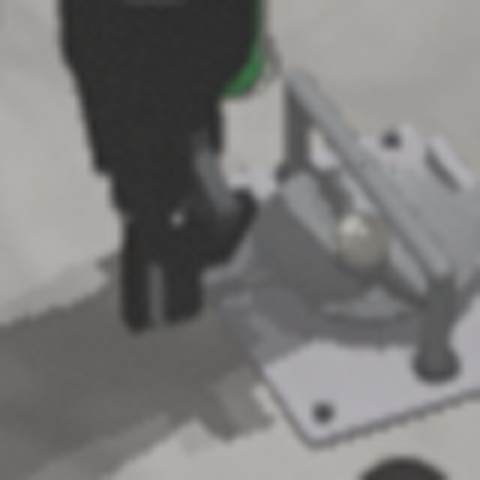

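The ball is still mid-dish at px (305,205). The fingers are around the grip with 20 mm open and no contact force yet. I'll close the rest of the way.

drive_tool:
  rows:
    - {"dx":0,"dy":0,"dz":0,"wx":0,"wy":0,"wz":0,"hand":18}
    - {"dx":0,"dy":0,"dz":0,"wx":0,"wy":0,"wz":0,"hand":16}
    - {"dx":0,"dy":0,"dz":0,"wx":0,"wy":0,"wz":0,"hand":14}
    - {"dx":0,"dy":0,"dz":0,"wx":0,"wy":0,"wz":0,"hand":12.5}
    - {"dx":0,"dy":0,"dz":0,"wx":0,"wy":0,"wz":0,"hand":11}
    - {"dx":0,"dy":0,"dz":0,"wx":0,"wy":0,"wz":0,"hand":5}
    - {"dx":0,"dy":0,"dz":0,"wx":0,"wy":0,"wz":0,"hand":0}
    - {"dx":0,"dy":0,"dz":0,"wx":0,"wy":0,"wz":0,"hand":0}
    - {"dx":0,"dy":0,"dz":0,"wx":0,"wy":0,"wz":0,"hand":0}

```text
clock: 5.55
eef_pos: [0.5452, 0.0069, 0.0404]
tool_rot: [0.109, 0.994, 0.0, 0.0]
ft_force: [-0.3, -0.1, 1.8]
grip_width: 0.0114
grasp_force: 58.3
```

drive_tool:
  rows:
    - {"dx":0,"dy":0,"dz":-0.01,"wx":0,"wy":0,"wz":0,"hand":0}
    - {"dx":0,"dy":0,"dz":-0.04,"wx":0,"wy":0,"wz":0,"hand":0}
    - {"dx":0,"dy":0,"dz":-0.08,"wx":0,"wy":0,"wz":0,"hand":0}
    - {"dx":0,"dy":0,"dz":-0.11,"wx":0,"wy":0,"wz":0,"hand":0}
    - {"dx":0,"dy":0,"dz":-0.12,"wx":0,"wy":0,"wz":0,"hand":0}
    - {"dx":0,"dy":0,"dz":-0.12,"wx":0,"wy":0,"wz":0,"hand":0}
    - {"dx":0,"dy":0,"dz":-0.12,"wx":0,"wy":0,"wz":0,"hand":0}

```text
clock: 6.25
eef_pos: [0.5452, 0.0068, 0.0463]
tool_rot: [0.109, 0.994, -0.0, -0.0]
ft_force: [-0.4, 0.0, -2.3]
grip_width: 0.0113
grasp_force: 58.3
```

Run:
```python
from h import *
np.set_printoptions(precision=4,suppress=True)
o=bot.get_obs();print(o['clock'],o['eef_pos'],o['grip_width'],o['ft_force'],o['ft_torque'],R.from_quat(o['tool_rot']).as_matrix())
A=save('scene','s4.png')
cv2.imwrite('pics/z4.png',cv2.resize(A[165:245,245:325],None,fx=6,fy=6,interpolation=cv2.INTER_CUBIC)[:,:,::-1])
```

```text
6.25 [0.5452 0.0068 0.0463] 0.01133731116882019 [-0.3855  0.0302 -2.3332] [ 0.009   0.1148 -0.0102] [[-0.9763  0.2166 -0.0001]
 [ 0.2166  0.9763 -0.    ]
 [ 0.0001 -0.     -1.    ]]
```

View pics/z4.png

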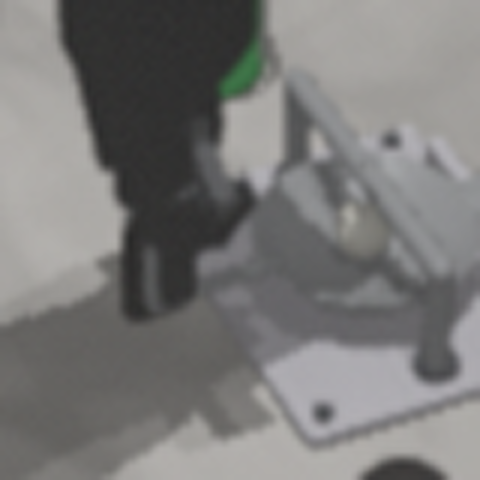

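The force reads -2.3 N, so the dish is off the slab, and the ball is still centred at px (305,203). I'll draw it straight out 122 mm.

drive_tool:
  rows:
    - {"dx":0.02,"dy":0,"dz":0,"wx":0,"wy":0,"wz":0,"hand":0}
    - {"dx":0.07,"dy":0,"dz":0,"wx":0,"wy":0,"wz":0,"hand":0}
    - {"dx":0.15,"dy":0,"dz":0,"wx":0,"wy":0,"wz":0,"hand":0}
    - {"dx":0.26,"dy":0.01,"dz":0,"wx":0,"wy":0,"wz":0,"hand":0}
    - {"dx":0.4,"dy":0.01,"dz":0,"wx":0,"wy":0,"wz":0,"hand":0}
    - {"dx":0.56,"dy":0.01,"dz":0,"wx":0,"wy":0,"wz":0,"hand":0}
    - {"dx":0.74,"dy":0.02,"dz":0,"wx":0,"wy":0,"wz":0,"hand":0}
    - {"dx":0.92,"dy":0.02,"dz":0,"wx":0,"wy":0,"wz":0,"hand":0}
    - {"dx":1.1,"dy":0.03,"dz":0,"wx":0,"wy":0,"wz":0,"hand":0}
    - {"dx":1.28,"dy":0.03,"dz":0,"wx":0,"wy":0,"wz":0,"hand":0}
    - {"dx":1.46,"dy":0.03,"dz":0,"wx":0,"wy":0,"wz":0,"hand":0}
    - {"dx":1.64,"dy":0.04,"dz":0,"wx":0,"wy":0,"wz":0,"hand":0}
    - {"dx":1.82,"dy":0.04,"dz":0,"wx":0,"wy":0,"wz":0,"hand":0}
    - {"dx":1.99,"dy":0.05,"dz":0,"wx":0,"wy":0,"wz":0,"hand":0}
    - {"dx":2.14,"dy":0.05,"dz":0,"wx":0,"wy":0,"wz":0,"hand":0}
    - {"dx":2.26,"dy":0.05,"dz":0,"wx":0,"wy":0,"wz":0,"hand":0}
    - {"dx":2.35,"dy":0.06,"dz":0,"wx":0,"wy":0,"wz":0,"hand":0}
    - {"dx":2.41,"dy":0.06,"dz":0,"wx":0,"wy":0,"wz":0,"hand":0}
    - {"dx":2.44,"dy":0.06,"dz":0,"wx":0,"wy":0,"wz":0,"hand":0}
    - {"dx":2.45,"dy":0.06,"dz":0,"wx":0,"wy":0,"wz":0,"hand":0}

```text
clock: 8.3
eef_pos: [0.4264, 0.0363, 0.0463]
tool_rot: [0.109, 0.994, 0.0, 0.0]
ft_force: [0.4, 1.2, -2.2]
grip_width: 0.0112
grasp_force: 58.3
```

Run:
```python
from h import *
np.set_printoptions(precision=4,suppress=True)
A=save('scene','s5.png')
o=bot.get_obs();print(o['clock'],o['eef_pos'],o['grip_width'],o['ft_force'],o['ft_torque'])
cv2.imwrite('pics/z5.png',cv2.resize(A[150:270,160:320],None,fx=5,fy=5,interpolation=cv2.INTER_CUBIC)[:,:,::-1])
```

```text
8.35 [0.4265 0.0363 0.0464] 0.01076813534182361 [-1.708   0.1214 -1.342 ] [ 0.015   0.0839 -0.0293]
```

View pics/z5.png

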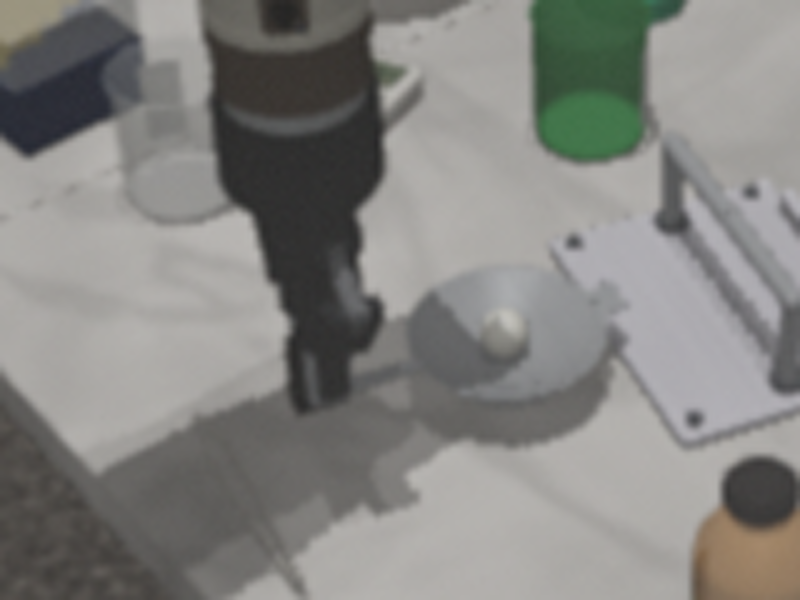

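The dish is out, ball centred at px (260,216) on a dish centred at px (262,216), level, clear of the bay. I'll lift it 95 mm.

drive_tool:
  rows:
    - {"dx":0,"dy":0,"dz":-0.02,"wx":0,"wy":0,"wz":0,"hand":0}
    - {"dx":0,"dy":0,"dz":-0.06,"wx":0,"wy":0,"wz":0,"hand":0}
    - {"dx":0,"dy":0,"dz":-0.12,"wx":0,"wy":0,"wz":0,"hand":0}
    - {"dx":0,"dy":0,"dz":-0.2,"wx":0,"wy":0,"wz":0,"hand":0}
    - {"dx":0,"dy":0,"dz":-0.3,"wx":0,"wy":0,"wz":0,"hand":0}
    - {"dx":0,"dy":0,"dz":-0.42,"wx":0,"wy":0,"wz":0,"hand":0}
    - {"dx":0,"dy":0,"dz":-0.55,"wx":0,"wy":0,"wz":0,"hand":0}
    - {"dx":0,"dy":0,"dz":-0.68,"wx":0,"wy":0,"wz":0,"hand":0}
    - {"dx":0,"dy":0,"dz":-0.82,"wx":0,"wy":0,"wz":0,"hand":0}
    - {"dx":0,"dy":0,"dz":-0.96,"wx":0,"wy":0,"wz":0,"hand":0}
    - {"dx":0,"dy":0,"dz":-1.1,"wx":0,"wy":0,"wz":0,"hand":0}
    - {"dx":0,"dy":0,"dz":-1.23,"wx":0,"wy":0,"wz":0,"hand":0}
    - {"dx":0,"dy":0,"dz":-1.36,"wx":0,"wy":0,"wz":0,"hand":0}
    - {"dx":0,"dy":0,"dz":-1.48,"wx":0,"wy":0,"wz":0,"hand":0}
    - {"dx":0,"dy":0,"dz":-1.59,"wx":0,"wy":0,"wz":0,"hand":0}
    - {"dx":0,"dy":0,"dz":-1.69,"wx":0,"wy":0,"wz":0,"hand":0}
    - {"dx":0,"dy":0,"dz":-1.77,"wx":0,"wy":0,"wz":0,"hand":0}
    - {"dx":0,"dy":0,"dz":-1.84,"wx":0,"wy":0,"wz":0,"hand":0}
    - {"dx":0,"dy":0,"dz":-1.88,"wx":0,"wy":0,"wz":0,"hand":0}
    - {"dx":0,"dy":0,"dz":-1.9,"wx":0,"wy":0,"wz":0,"hand":0}

```text
clock: 10.35
eef_pos: [0.4263, 0.0363, 0.1414]
tool_rot: [0.109, 0.994, 0.0, 0.0]
ft_force: [0.5, -0.7, -2.0]
grip_width: 0.0111
grasp_force: 58.3
```

drive_tool:
  rows:
    - {"dx":0,"dy":0,"dz":0,"wx":0,"wy":0,"wz":-0.05,"hand":0}
    - {"dx":0,"dy":0,"dz":0,"wx":0,"wy":0,"wz":-0.2,"hand":0}
    - {"dx":0,"dy":0,"dz":0,"wx":0,"wy":0,"wz":-0.45,"hand":0}
    - {"dx":0,"dy":0,"dz":0,"wx":0,"wy":0,"wz":-0.8,"hand":0}
    - {"dx":0,"dy":0,"dz":0,"wx":0,"wy":0,"wz":-1.25,"hand":0}
    - {"dx":0,"dy":0,"dz":0,"wx":0,"wy":0,"wz":-1.75,"hand":0}
    - {"dx":0,"dy":0,"dz":0,"wx":0,"wy":0,"wz":-2.3,"hand":0}
    - {"dx":0,"dy":0,"dz":0,"wx":0,"wy":0,"wz":-2.9,"hand":0}
    - {"dx":0,"dy":0,"dz":0,"wx":0,"wy":0,"wz":-3.5,"hand":0}
    - {"dx":0,"dy":0,"dz":0,"wx":0,"wy":0,"wz":-4.1,"hand":0}
    - {"dx":0,"dy":0,"dz":0,"wx":0,"wy":0,"wz":-4.7,"hand":0}
    - {"dx":0,"dy":0,"dz":0,"wx":0,"wy":0,"wz":-5.3,"hand":0}
    - {"dx":0,"dy":0,"dz":0,"wx":0,"wy":0,"wz":-5.9,"hand":0}
    - {"dx":0,"dy":0,"dz":0,"wx":0,"wy":0,"wz":-6.5,"hand":0}
    - {"dx":0,"dy":0,"dz":0,"wx":0,"wy":0,"wz":-7.05,"hand":0}
    - {"dx":0,"dy":0,"dz":0,"wx":0,"wy":0,"wz":-7.55,"hand":0}
    - {"dx":0,"dy":0,"dz":0,"wx":0,"wy":0,"wz":-8,"hand":0}
    - {"dx":0,"dy":0,"dz":0,"wx":0,"wy":0,"wz":-8.35,"hand":0}
    - {"dx":0,"dy":0,"dz":0,"wx":0,"wy":0,"wz":-8.6,"hand":0}
    - {"dx":0,"dy":0,"dz":0,"wx":0,"wy":0,"wz":-8.75,"hand":0}

```text
clock: 12.35
eef_pos: [0.4263, 0.0363, 0.1412]
tool_rot: [-0.27, 0.963, -0.0, -0.0]
ft_force: [0.6, 0.9, -1.0]
grip_width: 0.0113
grasp_force: 58.3
```

drive_tool:
  rows:
    - {"dx":0,"dy":0,"dz":0,"wx":0,"wy":0,"wz":-0.1,"hand":0}
    - {"dx":0,"dy":0,"dz":0,"wx":0,"wy":0,"wz":-0.3,"hand":0}
    - {"dx":0,"dy":0,"dz":0,"wx":0,"wy":0,"wz":-0.6,"hand":0}
    - {"dx":0,"dy":0,"dz":0,"wx":0,"wy":0,"wz":-1,"hand":0}
    - {"dx":0,"dy":0,"dz":0,"wx":0,"wy":0,"wz":-1.45,"hand":0}
    - {"dx":0,"dy":0,"dz":0,"wx":0,"wy":0,"wz":-1.95,"hand":0}
    - {"dx":0,"dy":0,"dz":0,"wx":0,"wy":0,"wz":-2.5,"hand":0}
    - {"dx":0,"dy":0,"dz":0,"wx":0,"wy":0,"wz":-3.1,"hand":0}
    - {"dx":0,"dy":0,"dz":0,"wx":0,"wy":0,"wz":-3.7,"hand":0}
    - {"dx":0,"dy":0,"dz":0,"wx":0,"wy":0,"wz":-4.3,"hand":0}
    - {"dx":0,"dy":0,"dz":0,"wx":0,"wy":0,"wz":-4.9,"hand":0}
    - {"dx":0,"dy":0,"dz":0,"wx":0,"wy":0,"wz":-5.5,"hand":0}
    - {"dx":0,"dy":0,"dz":0,"wx":0,"wy":0,"wz":-6.1,"hand":0}
    - {"dx":0,"dy":0,"dz":0,"wx":0,"wy":0,"wz":-6.7,"hand":0}
    - {"dx":0,"dy":0,"dz":0,"wx":0,"wy":0,"wz":-7.25,"hand":0}
    - {"dx":0,"dy":0,"dz":0,"wx":0,"wy":0,"wz":-7.75,"hand":0}
    - {"dx":0,"dy":0,"dz":0,"wx":0,"wy":0,"wz":-8.2,"hand":0}
    - {"dx":0,"dy":0,"dz":0,"wx":0,"wy":0,"wz":-8.55,"hand":0}
    - {"dx":0,"dy":0,"dz":0,"wx":0,"wy":0,"wz":-8.8,"hand":0}
    - {"dx":0,"dy":0,"dz":0,"wx":0,"wy":0,"wz":-8.95,"hand":0}

```text
clock: 14.35
eef_pos: [0.4264, 0.0363, 0.1413]
tool_rot: [-0.616, 0.788, -0.0, 0.0]
ft_force: [0.0, 0.3, -0.9]
grip_width: 0.0114
grasp_force: 58.3
```

Run:
```python
from h import *
np.set_printoptions(precision=4,suppress=True)
A=save('scene','s6.png')
o=bot.get_obs();M=R.from_quat(o['tool_rot']).as_matrix();print(o['clock'],o['eef_pos'],o['joint_pos'],o['ft_force'],M)
for t in('dish','ball_center','beaker'):
  for k in bot.look_for('scene',t)[:2]: print(t,k)
e=np.array(o['eef_pos']); u=-M[:,0]
print('proj ball',proj('scene',e+.098*u+[0,0,-.013]),'lip',proj('scene',e+.158*u+[0,0,-.01]))
b=np.array([.4743,.2441,0]); tgt=b-.158*u; d=tgt-e; d[2]=0; print('move units',M.T@d/.05)
print('beaker rim',proj('scene',b+[0,0,.081]),'foot',proj('scene',b))
cv2.imwrite('pics/z6.png',cv2.resize(A[120:240,160:320],None,fx=5,fy=5,interpolation=cv2.INTER_CUBIC)[:,:,::-1])
```

```text
14.4 [0.4263 0.0363 0.1413] [ 0.0849  0.1757 -0.355   1.0401 -0.     -1.2427] [ 0.2913  0.9545 -1.2181] [[-0.2408 -0.9706  0.    ]
 [-0.9706  0.2408 -0.    ]
 [ 0.     -0.     -1.    ]]
dish {'extent': [205.8, 186.7, 37.0, 37.8], 'score': 0.82}
beaker {'extent': [277.1, 165.0, 25.8, 34.6], 'score': 0.77}
beaker {'extent': [193.0, 176.2, 22.8, 43.0], 'score': 0.6}
proj ball (np.float64(207.79850078109666), np.float64(173.814597035704)) lip (np.float64(200.20934352597317), np.float64(159.67100736241883))
move units [-1.1054  0.0693 -0.    ]
beaker rim (np.float64(194.6126119149005), np.float64(164.64813529030013)) foot (np.float64(197.90520007992978), np.float64(188.91132330633104))
```

View pics/z6.png

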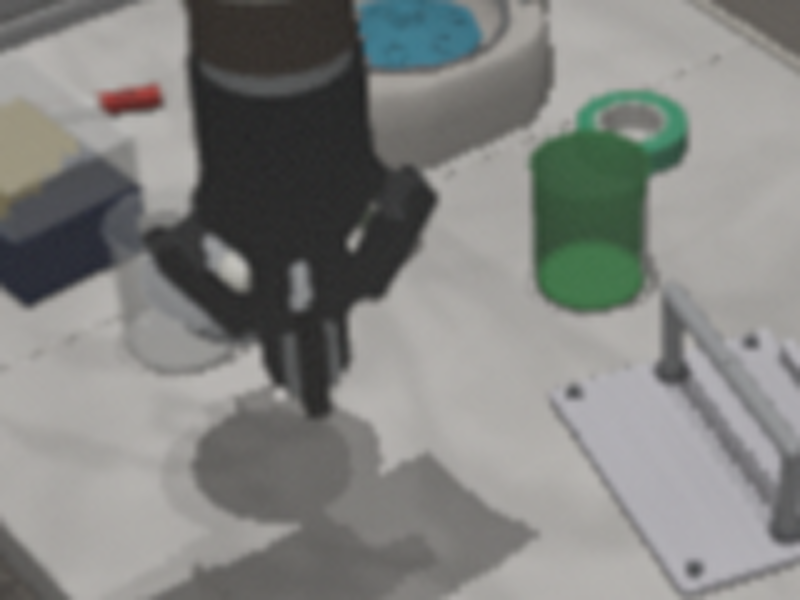

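The dish is behind the gripper. The ball shows as a white spot at px (206,173), where I predicted it at (208,174), and the shadow of the dish is at px (216,212). I'll translate 55 mm toward the beaker.

drive_tool:
  rows:
    - {"dx":-0.01,"dy":0,"dz":0,"wx":0,"wy":0,"wz":0,"hand":0}
    - {"dx":-0.04,"dy":0,"dz":0,"wx":0,"wy":0,"wz":0,"hand":0}
    - {"dx":-0.08,"dy":0,"dz":0,"wx":0,"wy":0,"wz":0,"hand":0}
    - {"dx":-0.14,"dy":0.01,"dz":0,"wx":0,"wy":0,"wz":0,"hand":0}
    - {"dx":-0.21,"dy":0.01,"dz":0,"wx":0,"wy":0,"wz":0,"hand":0}
    - {"dx":-0.29,"dy":0.02,"dz":0,"wx":0,"wy":0,"wz":0,"hand":0}
    - {"dx":-0.37,"dy":0.02,"dz":0,"wx":0,"wy":0,"wz":0,"hand":0}
    - {"dx":-0.46,"dy":0.03,"dz":0,"wx":0,"wy":0,"wz":0,"hand":0}
    - {"dx":-0.55,"dy":0.03,"dz":0,"wx":0,"wy":0,"wz":0,"hand":0}
    - {"dx":-0.64,"dy":0.04,"dz":0,"wx":0,"wy":0,"wz":0,"hand":0}
    - {"dx":-0.73,"dy":0.04,"dz":0,"wx":0,"wy":0,"wz":0,"hand":0}
    - {"dx":-0.81,"dy":0.05,"dz":0,"wx":0,"wy":0,"wz":0,"hand":0}
    - {"dx":-0.89,"dy":0.05,"dz":0,"wx":0,"wy":0,"wz":0,"hand":0}
    - {"dx":-0.96,"dy":0.06,"dz":0,"wx":0,"wy":0,"wz":0,"hand":0}
    - {"dx":-1.02,"dy":0.06,"dz":0,"wx":0,"wy":0,"wz":0,"hand":0}
    - {"dx":-1.06,"dy":0.07,"dz":0,"wx":0,"wy":0,"wz":0,"hand":0}
    - {"dx":-1.09,"dy":0.07,"dz":0,"wx":0,"wy":0,"wz":0,"hand":0}
    - {"dx":-1.1,"dy":0.07,"dz":0,"wx":0,"wy":0,"wz":0,"hand":0}
    - {"dx":-1.1,"dy":0.07,"dz":0,"wx":0,"wy":0,"wz":0,"hand":0}
    - {"dx":-1.1,"dy":0.07,"dz":0,"wx":0,"wy":0,"wz":0,"hand":0}

```text
clock: 16.55
eef_pos: [0.4362, 0.0904, 0.1413]
tool_rot: [-0.616, 0.788, -0.0, -0.0]
ft_force: [0.3, 0.8, -1.7]
grip_width: 0.0114
grasp_force: 58.3
```

Run:
```python
from h import *
np.set_printoptions(precision=4,suppress=True)
A=save('scene','s7.png');T=save('top','t7.png')
o=bot.get_obs();M=R.from_quat(o['tool_rot']).as_matrix();print(o['clock'],o['eef_pos'],o['ft_force'],o['grasp_force'])
e=np.array(o['eef_pos']); u=-M[:,0]
for n in('scene','top'): print(n,'ball',proj(n,e+.098*u+[0,0,-.013]),'lip',proj(n,e+.158*u+[0,0,-.01]),'rimaxis',proj(n,[.4743,.2441,.081]))
a=cv2.resize(T[190:300,150:260],None,fx=3.6,fy=3.6,interpolation=cv2.INTER_CUBIC)
b=cv2.resize(A[120:230,150:260],None,fx=3.6,fy=3.6,interpolation=cv2.INTER_CUBIC)
cv2.imwrite('pics/z7.png',np.hstack([a,b])[:,:,::-1])
```

```text
16.65 [0.4362 0.0904 0.1413] [ 0.5752  1.1802 -2.332 ] 58.3293092250824
scene ball (np.float64(199.67794514218224), np.float64(162.05499315470465)) lip (np.float64(192.59440421818468), np.float64(148.66966444464433)) rimaxis (np.float64(194.6126119149005), np.float64(164.64813529030013))
top ball (np.float64(191.2255068245858), np.float64(257.86817305447977)) lip (np.float64(162.2314022197581), np.float64(249.87042503253755)) rimaxis (np.float64(167.94665710098224), np.float64(249.86366735490887))
```

View pics/z7.png

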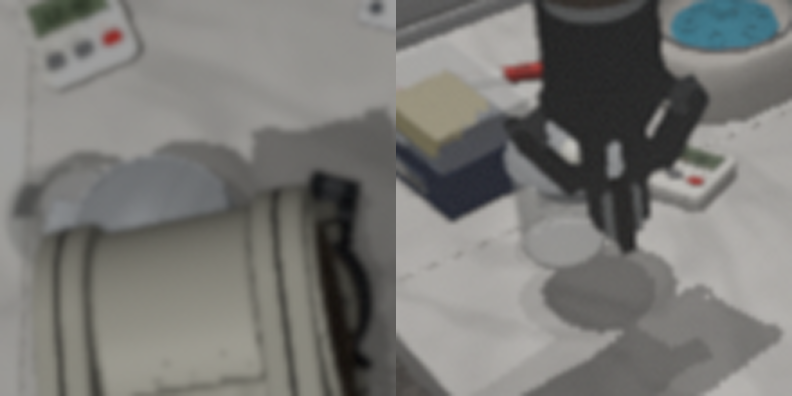

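From the top, the dish shows at px (193,…) with the lip tip at px (165,249), about 5 mm from the beaker axis at (168,250). In the scene view the ball is at px (198,161), matching its predicted middle at (200,162). The beaker has not moved. I'll settle briefly, then hand in.

drive_tool:
  rows:
    - {"dx":0,"dy":0,"dz":0,"wx":0,"wy":0,"wz":0,"hand":0}
    - {"dx":0,"dy":0,"dz":0,"wx":0,"wy":0,"wz":0,"hand":0}
    - {"dx":0,"dy":0,"dz":0,"wx":0,"wy":0,"wz":0,"hand":0}
    - {"dx":0,"dy":0,"dz":0,"wx":0,"wy":0,"wz":0,"hand":0}
    - {"dx":0,"dy":0,"dz":0,"wx":0,"wy":0,"wz":0,"hand":0}
    - {"dx":0,"dy":0,"dz":0,"wx":0,"wy":0,"wz":0,"hand":0}
    - {"dx":0,"dy":0,"dz":0,"wx":0,"wy":0,"wz":0,"hand":0}
    - {"dx":0,"dy":0,"dz":0,"wx":0,"wy":0,"wz":0,"hand":0}

```text
clock: 17.45
eef_pos: [0.4363, 0.0905, 0.1413]
tool_rot: [-0.616, 0.788, 0.0, 0.0]
ft_force: [0.5, -0.6, -1.7]
grip_width: 0.011
grasp_force: 58.3
```

```bash
python3 -c "
from workcell import bot
print(bot.job_done())"
```

```text
the job is handed in; nothing more can be done
None
```

I handed the job in at about 17.5 s with the dish held level and its lip about 5 mm from the beaker's axis, the ball in the middle and the beaker unmoved in the last pictures; no verdict came back.

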